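# Turn the soil scoop round in its bay

### The job

The washed soil scoop was pushed blade-first into its bay under the low plant stand, where it cannot dry: pull it out by the handle, lay it right way up on the bench wholly in front of the stand and let go. Then take it by the blade end and slide it back into the same bay handle-first, so that it lies flat and roughly straight with the whole handle under the stand and the whole blade out in the open, like the hand fork in the other bay. Leave the fork, plants and empty pot where they are.

Things in the scene. Friction and masses are not known exactly. Their poses are not given: they have to be found in the camera images.
- stand: Low oak plant stand, fixed, 170 deep (x) x 290 wide (y) x 58 mm high; origin at the centre of its underside, on the bench; -x is its front, roughly facing the robot (yaw to 0.35 rad). Board 12 mm thick, underside 46 mm up; 16 mm rim on its back edge. Panels 12 mm thick at y = -139, 0, +139 mm make two bays 127 mm wide, without floor, open in front, closed at the back (inner face x = +75 mm).
- stand_front (a point): Middle of the stand's front edge, at bench level (stand x = -85, y = 0). The bays' mouths lie in this plane, their middles 69.5 mm to either side (stand y = +69.5 and -69.5 mm).
- scoop: Soil scoop, 200 mm long, about 0.16 kg, wooden handle, steel blade, lying right way up on the bench in one bay (either), blade to the back, 60 to 76 mm of handle sticking out. +x runs from handle to blade, z up; origin at bench level under the handle, 18 mm behind its front end. Handle x = -70 to +18 mm, neck +18 to +60, blade +60 to +130 mm.
- scoop_butt (a point): Rear end of the scoop's round handle (26 mm across, axis 13 mm above the bench), on its axis, at scoop x = -70 mm.
- scoop_ferrule (a point): Front end of the scoop's handle, where the bare steel neck (10 mm thick, axis 13 mm up, 42 mm long) begins; scoop x = +18 mm, 13 mm up.
- scoop_shoulder (a point): Rear wall of the scoop's blade, where the neck ends; scoop x = +60 mm, 13 mm up. The blade is an open-topped scoop 46 mm wide with a flat 3 mm floor; two parallel upright side walls, 3 mm thick and 20 mm high, run from here to x = +107 mm (good to grip across).
- scoop_tip (a point): Tip of the scoop's blade, the end of its flat rounded nose; scoop x = +130 mm, 1.5 mm up.
- fork: Hand fork, 192 mm long, 46 mm wide, under 27 mm high, wooden handle and three steel tines, loose; lies in the other bay, handle under the stand, tines out towards the robot, 73 to 89 mm in front of the stand's front edge. Origin at bench level in the middle of its neck, +x to its tines. Leave it.
- plant_a: Succulent in a white pot, 66 mm wide, about 115 mm high with its leaves, standing loose near the middle of the stand's top. Origin at the centre of its underside. Leave it.
- plant_b: Succulent in a mosaic pot, 80 mm wide, about 145 mm high with its leaves, loose on the bench to the side. Origin at the centre of its underside. Leave it.
- empty_pot: Empty terracotta pot, 90 mm wide at the rim, 75 mm high, loose on the bench to the side. Origin at the centre of its underside. Leave it.

How it is judged (in metres and radians):
On the way:
1. the scoop lies right way up on the bench, wholly in front of the stand's front edge, and the fingers have let go of it (x of each of scoop_tip, scoop_butt in the frame of stand below -0.085 m and height (world z) of scoop below 0.008 m and angle between scoop's own z axis and vertical below 0.15 rad and contact force between the fingers and scoop below 0.2 N and linear speed of scoop below 0.03 m/s), for 0.2 s.
At the end, for the whole second after the job is handed in: The scoop lies flat, right way up, released and at rest on the bench, in its own bay (not the fork's), within 0.4 rad of straight; both ends of its handle are behind the stand's front edge and its whole blade is in front of it (the 42 mm neck may cross the edge anywhere) (x of each of scoop_ferrule, scoop_butt in the frame of stand above -0.085 m and x of scoop_butt in the frame of stand below 0.085 m and x of each of scoop_shoulder, scoop_tip in the frame of stand below -0.085 m and ((y of scoop_butt in the frame of stand between 0.01 and 0.14 m and y of scoop_ferrule in the frame of stand between 0.01 and 0.14 m and y of fork in the frame of stand below 0 m) or (y of scoop_butt in the frame of stand between -0.14 and -0.01 m and y of scoop_ferrule in the frame of stand between -0.14 and -0.01 m and y of fork in the frame of stand above 0 m)) and angle between the x axis of scoop and the x axis of stand, either way round below 0.4 rad and height (world z) of scoop below 0.008 m and angle between scoop's own z axis and vertical below 0.15 rad and contact force between the fingers and scoop below 0.2 N and linear speed of scoop below 0.03 m/s); the robot touches nothing.
It fails at once if the hand fork is moved more than 30 mm (distance of fork from where it was at the start of the episode above 0.03 m).
It fails at once if the plant on the stand is moved more than 30 mm (distance of plant_a from where it was at the start of the episode above 0.03 m).
It fails at once if the potted plant beside the work is moved more than 30 mm (distance of plant_b from where it was at the start of the episode above 0.03 m).
It fails at once if the empty terracotta pot is moved more than 30 mm (distance of empty_pot from where it was at the start of the episode above 0.03 m).
It fails at once if a plant or the empty pot is tipped over (angle between any of plant_a, plant_b, empty_pot's own z axis and vertical above 0.5 rad).
It also fails if it takes over 61 s, if anything falls off the work surface, if the arm or the gripper's body presses on something with over 40 N, if the wrist force passes 120 N, or if a joint passes its speed limit or range.

### The arm

A 6-joint arm with a two-finger parallel gripper is mounted at the origin on the work surface. World frame = base frame: x ahead of the robot, y to its left, z up, the work surface at z = 0. Lengths are in mm, angles in rad, forces in N, time in s.
With the tool pointing down it reaches from about 275 to 750 mm from the base axis. Payload 10.2 kg.
Tool frame: the origin (TCP) lies at the very end of the fingers, on their centre line; the grasp point (between the pads) lies 19 mm behind it; z points along the fingers, y is the line along which they close (so a half turn about z gives the same grasp; the last joint's range is limited). The gripper opens to 85 mm and grips with 20 to 120 N. Pads are 22 mm wide; open, the fingers measure 114 mm over their backs; the gripper's body (76 mm by 85 mm) begins 54 mm behind the grasp point. The pads swing forward as they close: fully open they stand 13 mm farther back than shut.
Start: joints at [0.964, 0.313, 1.498, -0, 1.331, -0.223], TCP at [196.597, 486.807, 231.294] pointing down, gripper open.
Joint ranges: [-2.94, 2.94], [-0.97, 2.17], [0.19, 2.56], [-1.23, 4.37], [0.02, 3.11], [-2.88, 2.88]. Speed limits (rad/s): [2.39, 2.39, 3.01, 3.14, 3.14, 3.14].

### API

Orientations are given as a unit quaternion [w, x, y, z].
In Python, from rig import ctrl gives the robot as it stands.
- The arm moves only by the tool step_arm, never from a script. Its argument "increments" is a list of rows, each a list of 3 entries, a list of its own where there are three numbers: the shift along the tool's x, y, z in cm, then the turn, a rotation vector about the tool's x, y, z in degrees, then the opening in per cent of the stroke, from 0 (shut) to 100 (fully open). A call has 1 to 8 rows; each row is the pose to reach, as a shift and turn from the pose commanded when the call began, along the tool's axes at that moment; what a row does not reach only later rows make up. A row lasts 1/8 s, in which the tool goes at most 62.5 mm and 10.7 degrees, less where a joint would pass 70% of its speed; a pose out of reach is approached as far as the arm can. A call with a gripper value outside its range is refused whole. The fingers move at their own pace and stop on an object; "squeeze" is the grip in N (left out, the last holds). Time passes only in rows, so rows that repeat a pose let the fingers close. It gives the time, the measured TCP pose, the force, the opening and the grip force at its end, in the units of the state.
- ctrl.sense(): the state, without advancing time (a new reading comes with each control period).
- ctrl.capture(name): name is "scene" or "top"; returns a dict with "img" (384x512x3 uint8, red, green, blue), "fx", "fy", "cx", "cy" (pixels), "k1" (the pictures are not rectified: a ray, as slopes to the right and down, at radius r is drawn at 1 + k1 r^2 times it, then the intrinsics apply), "extrinsics" (4x4, takes a point from camera to world coordinates). Camera axes: x right, y down, z forward; pixel columns grow to the right and rows downward; lengths in mm; the calibration is good to about 2 mm. A picture is of the moment at which its call begins. There is no depth.
- ctrl.finish_job(): hands the job in; it is judged then, once.
The state is a dict: "time_s": time; "joints": joint angles; "dq": joint speeds; "tau": joint torques, N m; "eef_pos": TCP position; "ee_rot": TCP orientation; "force": force on the tool from outside, world axes, zero at the start; "wrist_torque": the same for the moment, N m; "grip_width": opening from 0.0 (shut) to 1.0 (fully open); "grip_force": force on a finger pad.
Only numpy, scipy, OpenCV 4.12 (cv2) and the standard library are available. Lean on these libraries where they do the work, as an engineer would, in place of code of your own. Each camera call takes 0.05 s, during which the arm holds its last target. There are 200 camera calls.

## Working session

There is one attempt and no reset: what is moved stays moved. The work goes in short steps, Python scripts to look and compute and a tool call to move; the robot and the scene stay as the last step left them, time stands still between calls to the robot, and variables do not carry over. Pictures are saved under pics/ and viewed, at most 10 in all, crops included, and the job is handed in when it is done.

Besides the shell and the picture viewer there is one more tool, called after "Call:" as a command line: name --argument value ..., lists and objects as JSON in quotes. step_arm: Moves the arm, as the interface text tells. Its arguments: {"type":"object","properties":{"increments":{"type":"array"},"squeeze":{"type":"number"}},"required":["increments"]}

```bash
ls; mkdir -p pics
cat > h.py <<'E'
import numpy as np, cv2
from rig import ctrl
from scipy.spatial.transform import Rotation as R
def K(c): return np.array([[c["fx"],0,c["cx"]],[0,c["fy"],c["cy"]],[0,0,1.]]), np.array([c["k1"],0,0,0.])
def onplane(c,uv,z):
    k,d=K(c); p=cv2.undistortPoints(np.array(uv,float).reshape(-1,1,2),k,d).reshape(-1,2)
    T=np.array(c["extrinsics"]); r=np.c_[p,np.ones(len(p))]@T[:3,:3].T; o=T[:3,3]
    return o+r*((z-o[2])/r[:,2])[:,None]
def proj(c,P):
    k,d=K(c); T=np.linalg.inv(np.array(c["extrinsics"]))
    return cv2.projectPoints(np.array(P,float).reshape(-1,1,3),cv2.Rodrigues(T[:3,:3])[0],T[:3,3],k,d)[0].reshape(-1,2)
E
python3 - <<'E'
from h import *
for n in("top","scene"):
    c=ctrl.capture(n); cv2.imwrite(f"pics/{n}0.png",cv2.resize(c["img"][:,:,::-1],(800,600),interpolation=cv2.INTER_CUBIC))
    np.savez(f"{n}0.npz",**c); print(n,np.round(c["extrinsics"],3).tolist(),c["fx"],c["cx"],c["cy"],c["k1"])
s=ctrl.sense();print(s)
E
```

```text
pics
top [[0.026, -0.99, 0.139, 549.575], [-1.0, -0.027, -0.004, -6.491], [0.008, -0.139, -0.99, 994.512], [0.0, 0.0, 0.0, 1.0]] 379.4113122890373 261.156533155576 182.58457191511064 0.04086046092606792
scene [[1.0, 0.03, -0.001, 691.864], [0.021, -0.678, 0.735, -825.053], [0.022, -0.734, -0.678, 835.381], [0.0, 0.0, 0.0, 1.0]] 389.0422829514749 244.1750789178035 191.15885224570889 -0.07894725216920796
{'time_s': 0.1, 'joints': array([ 9.63571057e-01,  3.13396318e-01,  1.49834676e+00, -3.29938730e-06,
        1.33099659e+00, -2.23345901e-01]), 'dq': array([ 0.00083069, -0.00210667, -0.00012473, -0.00045982,  0.00289841,
       -0.0004606 ]), 'tau': array([ 7.61763022e-04, -4.12904263e+01, -2.60144305e+01, -2.33014698e-04,
        2.96881029e-03,  3.72460249e-05]), 'eef_pos': array([196.47800598, 486.60722557, 230.79654284]), 'ee_rot': array([-2.29915318e-04,  1.90762900e-01,  9.81635975e-01, -5.25404339e-04]), 'force': array([-1.0258644 ,  0.30070453, -0.46633333]), 'wrist_torque': array([-0.00191884,  0.00028882, -0.02152751]), 'grip_force': 0.0, 'grip_width': 1.0030912537450076}
```

View pics/top0.png

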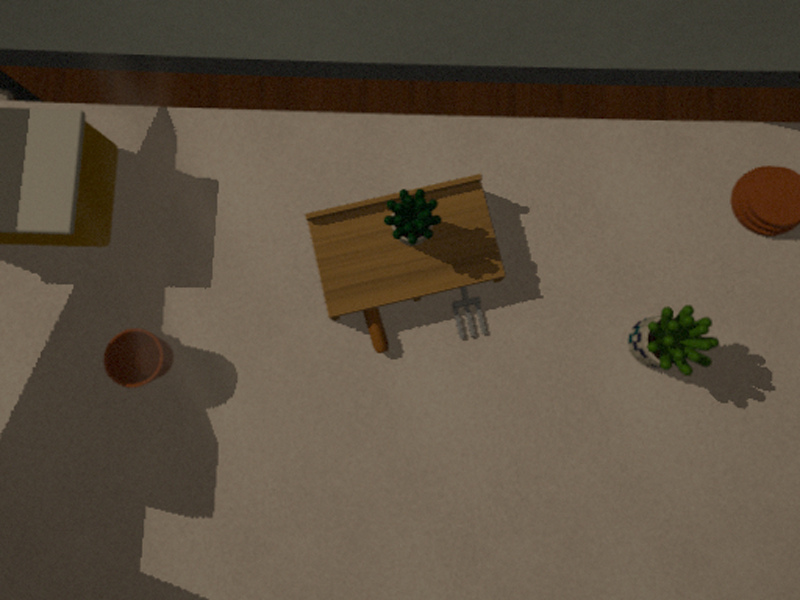

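View pics/scene0.png

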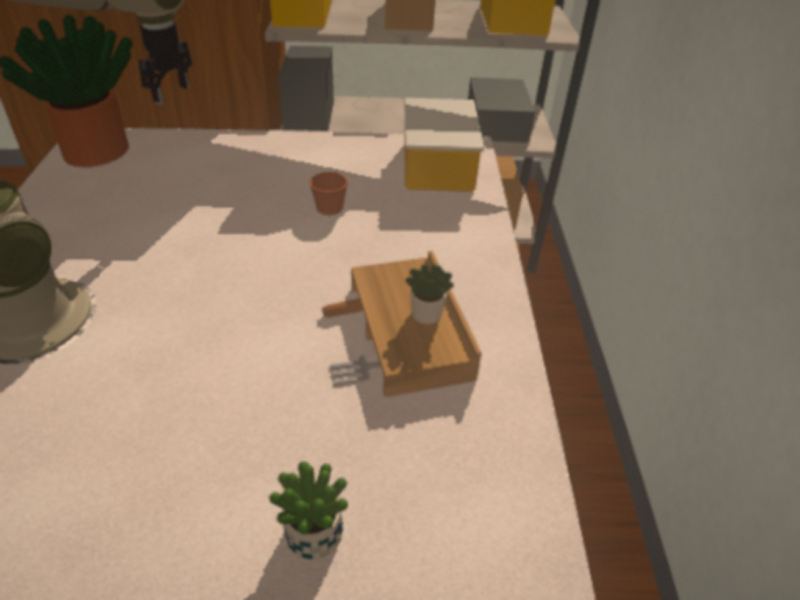

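The top view shows the stand, front edge (332,318)–(505,278), with the scoop handle sticking out of the left bay from (370,308) to (380,350). The fork is in the right bay, with its tines down to (475,338). The pot is at left and plant_b at right, both far away.

Run:
```python
from h import *
c=dict(np.load("top0.npz")); im=c["img"]
x0,y0,w,h=185,105,150,130
cv2.imwrite("pics/crop0.png",cv2.resize(im[y0:y0+h,x0:x0+w,::-1],None,fx=5,fy=4.6,interpolation=cv2.INTER_CUBIC)) if 0 else cv2.imwrite("pics/crop0.png",np.clip(cv2.resize(im[y0:y0+h,x0:x0+w,::-1],None,fx=4.5,fy=4.5,interpolation=cv2.INTER_CUBIC)*1.6,0,255).astype(np.uint8))
hsv=cv2.cvtColor(im,cv2.COLOR_RGB2HSV)
for p in [(241,211),(230,170),(240,230),(298,203)]: print(p,hsv[p[1],p[0]],im[p[1],p[0]])
```

```text
(241, 211) [ 17 239  79] [79 46  5]
(230, 170) [ 17 164  98] [98 70 35]
(240, 230) [ 16  70 121] [121 106  88]
(298, 203) [ 18  62 111] [111 100  84]
```

View pics/crop0.png

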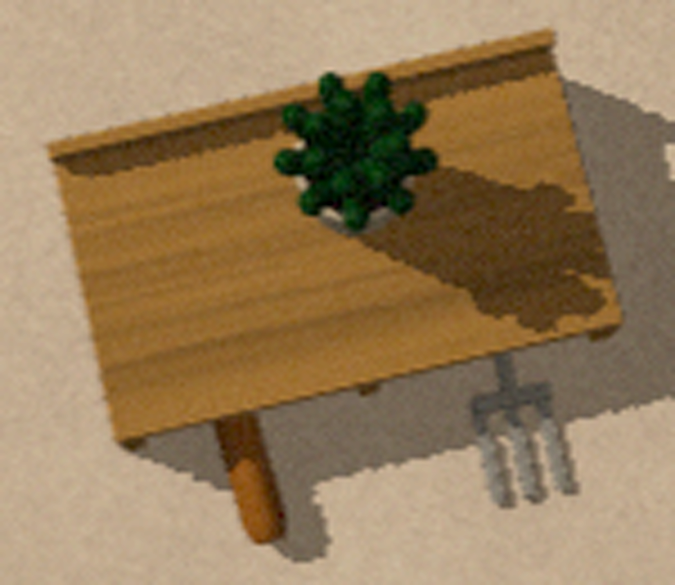

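The crop shows the board's front corners at crop (118,438) and (620,322). The handle's butt is at (264,540), and it leaves the board edge at about (237,415). The fork's tine tips are at (505,503)–(575,490).

Run:
```python
from h import *
c=dict(np.load("top0.npz")); im=c["img"]
hsv=cv2.cvtColor(im,cv2.COLOR_RGB2HSV)
f=lambda u,v:((u+.5)/4.5-.5+185,(v+.5)/4.5-.5+105)
A,B=onplane(c,[f(116,438),f(622,322)],58)
d=(B-A)/np.linalg.norm(B-A); print("corners",A,B,np.linalg.norm(B-A))
# stand x axis = into stand; y axis left. A is left(+y) corner
yax=-d; xax=np.array([yax[1],-yax[0],0]); yaw=np.arctan2(xax[1],xax[0]); F=(A+B)/2; F[2]=0
print("front",F,"yaw",yaw)
loc=lambda P:np.c_[(P-F)@xax-85,(P-F)@yax]
print("fork tips",loc(onplane(c,[f(505,505),f(575,492)],10)))
m=np.zeros(hsv.shape[:2],np.uint8)
m[198:,:]=((hsv[198:,:,1]>170)&(hsv[198:,:,2]>40)).astype(np.uint8); m[:,:228]=0;m[:,252:]=0
ys,xs=np.nonzero(m); P=onplane(c,np.c_[xs,ys],13); L=loc(P); k=L[:,0]<-95; P=P[k]
mu=P.mean(0); w,V=np.linalg.eigh(np.cov(P[:,:2].T)); a=V[:,1]*np.sign(V[0,1]); s=(P-mu)[:,:2]@a; t=(P-mu)[:,:2]@np.array([-a[1],a[0]])
print(k.sum(),"axis yaw",np.arctan2(a[1],a[0]),"s",s.min(),s.max(),"t",t.min(),t.max())
b=mu[:2]+a*s.min(); b=np.r_[b,13]; print("butt",b,loc(b[None]),"center",mu, "fallfar", loc(mu[None]))
cs=dict(np.load("scene0.npz"));print("scene proj",proj(cs,[A,B,b])*1.5625)
```

```text
corners [629.77641456 113.839436    58.        ] [ 701.88254671 -163.92335337   58.        ] 286.9694434109285
front [665.82948063 -25.04195869   0.        ] yaw 0.2539896802937813
fork tips [[-167.57807686  -61.26877374]
 [-169.38568409 -102.31437996]]
192 axis yaw 0.29939944774714167 s -30.500768702550026 30.142365168800133 t -11.887631291755056 11.83950380627439
butt [578.13206925  30.43733226  13.        ] [[-155.94372237   75.73490571]] center [607.27597442  39.43342491  13.        ] fallfar [[-125.47439527   77.11946257]]
scene proj [[351.98435354 265.01013533]
 [385.73524843 372.42822445]
 [323.39734203 309.21383331]]
```

```bash
cat >> h.py <<'E'
def go(xyz,yaw):
    "increments (cm, deg) to put TCP at xyz pointing down with tool x at world yaw"
    s=ctrl.sense(); r=R.from_quat(s["ee_rot"],scalar_first=True)
    t=R.from_matrix(np.array([[np.cos(yaw),np.sin(yaw),0],[np.sin(yaw),-np.cos(yaw),0],[0,0,-1]]).T)
    print("t",s["time_s"],"pos",np.round(s["eef_pos"],1),"yaw",np.arctan2(*r.as_matrix()[[1,0],0]).round(3),"q",np.round(s["joints"],2),"grip",s["grip_width"],s["grip_force"])
    print("shift",np.round(r.inv().apply(np.array(xyz)-s["eef_pos"])/10,2),"turn",np.round((r.inv()*t).as_rotvec(degrees=True),1))
E
python3 -c "
from h import *
go([603,38,100],.299+np.pi); go([603,38,100],.299)"
```

```text
t 0.1 pos [196.5 486.6 230.8] yaw 2.758 q [ 0.96  0.31  1.5  -0.    1.33 -0.22] grip 1.0030912537450076 0.0
shift [-54.5  -26.36  13.1 ] turn [ -0.1  -0.  -39.1]
t 0.1 pos [196.5 486.6 230.8] yaw 2.758 q [ 0.96  0.31  1.5  -0.    1.33 -0.22] grip 1.0030912537450076 0.0
shift [-54.5  -26.36  13.1 ] turn [-0.000e+00  1.000e-01  1.409e+02]
```

Call:
step_arm --increments '[[[-6,-3,0],[0,0,-5],100],[[-12,-6,1],[0,0,-10],100],[[-18,-9,2],[0,0,-15],100],[[-24,-12,4],[0,0,-20],100],[[-30,-15,6],[0,0,-25],100],[[-36,-18,8],[0,0,-30],100],[[-42,-20.5,10],[0,0,-35],100],[[-48,-23.5,12],[0,0,-39],100]]' --squeeze 60

```text
time_s: 1.1
eef_pos: [522.1, 123.2, 125.0]
ee_rot: [-0.0, -0.149, 0.989, 0.0]
force: [0.7, 0.1, -0.4]
grip_width: 1.001
grip_force: 0.0
```

```bash
python3 -c "
from h import *
go([603,38,100],.299+np.pi);go([603,38,6],.299+np.pi)"
```

```text
t 1.1 pos [522.1 123.2 125. ] yaw -2.842 q [ 0.01  0.44  1.6   0.    1.09 -1.86] grip 1.0008783595585882 0.0
shift [ -5.22 -10.53   2.5 ] turn [ 0. -0.  0.]
t 1.1 pos [522.1 123.2 125. ] yaw -2.842 q [ 0.01  0.44  1.6   0.    1.09 -1.86] grip 1.0008783595585882 0.0
shift [ -5.22 -10.53  11.9 ] turn [ 0. -0.  0.]
```

Call:
step_arm --increments '[[[0,0,0],[0,0,0],100],[[0,0,0],[0,0,0],100]]'

```text
time_s: 1.35
eef_pos: [520.6, 125.2, 125.6]
ee_rot: [-0.0, -0.148, 0.989, 0.0]
force: [0.1, -0.2, 0.9]
grip_width: 1.004
grip_force: 0.0
```

```bash
python3 -c "
from h import *
go([603,38,100],.299+np.pi);go([603,38,6],.299+np.pi)"
```

```text
t 1.35 pos [520.6 125.2 125.6] yaw -2.845 q [ 0.02  0.44  1.61  0.    1.09 -1.85] grip 1.003817958660515 0.0
shift [ -5.33 -10.74   2.56] turn [ 0.  -0.  -0.2]
t 1.35 pos [520.6 125.2 125.6] yaw -2.845 q [ 0.02  0.44  1.61  0.    1.09 -1.85] grip 1.003817958660515 0.0
shift [ -5.34 -10.75  11.96] turn [ 0.  -0.  -0.2]
```

Call:
step_arm --increments '[[[-2.7,-5.3,1.3],[0,0,0],100],[[-5.3,-10.7,2.6],[0,0,0],100],[[-5.3,-10.7,2.6],[0,0,0],100],[[-5.3,-10.7,2.6],[0,0,0],80],[[-5.3,-10.7,2.6],[0,0,0],80]]'

```text
time_s: 1.98
eef_pos: [602.6, 39.6, 100.6]
ee_rot: [0.0, -0.149, 0.989, -0.0]
force: [-0.5, 0.3, -0.3]
grip_width: 0.801
grip_force: 0.0
```

Run:
```python
from h import *
go([603,38,5],.299+np.pi)
c=ctrl.capture("top"); x0,y0=185,105
cv2.imwrite("pics/c1.png",np.clip(cv2.resize(c["img"][y0:y0+130,x0:x0+150,::-1],None,fx=4.5,fy=4.5,interpolation=cv2.INTER_CUBIC)*1.6,0,255).astype(np.uint8))
```

```text
t 1.975 pos [602.6  39.6 100.6] yaw -2.843 q [-0.13  0.61  1.41  0.    1.13 -2.  ] grip 0.8009100007603543 0.0
shift [ 0.01 -0.16  9.56] turn [-0.  0. -0.]
```

View pics/c1.png

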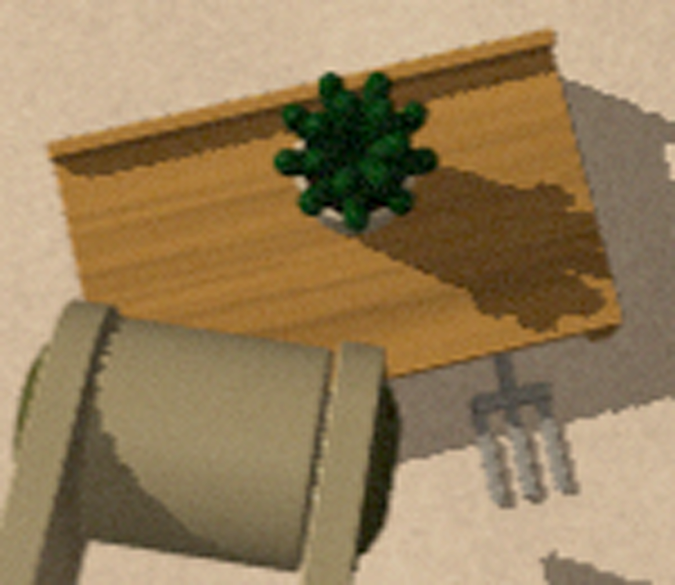

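The arm hides the handle and the board's front left part, and everything else is unmoved. I'll descend and close.

Call:
step_arm --increments '[[[0,-0.1,4],[0,0,0],80],[[0,-0.1,8],[0,0,0],80],[[0,-0.1,9.6],[0,0,0],80],[[0,-0.1,9.6],[0,0,0],20],[[0,-0.1,9.6],[0,0,0],10],[[0,-0.1,9.6],[0,0,0],10],[[0,-0.1,9.6],[0,0,0],10],[[0,-0.1,9.6],[0,0,0],10]]'

```text
time_s: 3.02
eef_pos: [604.3, 37.1, 5.8]
ee_rot: [0.001, -0.148, 0.989, -0.0]
force: [-1.0, 1.2, 5.9]
grip_width: 0.275
grip_force: 58.7
```

Call:
step_arm --increments '[[[2,0,0],[0,0,0],10],[[5,0,0],[0,0,0],10],[[8,0,0],[0,0,0],10],[[11,0,0],[0,0,0],10],[[14,0,0],[0,0,0],10],[[16.5,0,0],[0,0,0],10],[[18,0,0],[0,0,0],10],[[18,0,0],[0,0,0],10]]'

```text
time_s: 4.03
eef_pos: [431.7, -16.6, 5.7]
ee_rot: [0.001, -0.148, 0.989, -0.001]
force: [-7.2, -6.3, 16.5]
grip_width: 0.28
grip_force: 60.5
```

Run:
```python
from h import *
go([430,-15,5],.299+np.pi)
c=ctrl.capture("top"); x0,y0=185,140
cv2.imwrite("pics/c2.png",np.clip(cv2.resize(c["img"][y0:y0+150,x0:x0+170,::-1],None,fx=4,fy=4,interpolation=cv2.INTER_CUBIC)*1.6,0,255).astype(np.uint8))
```

```text
t 4.025 pos [431.7 -16.6   5.7] yaw -2.845 q [-0.31  0.46  2.   -0.    0.68 -2.18] grip 0.2796167851305554 60.45595318078995
shift [0.12 0.2  0.07] turn [-0.1  0.1 -0.1]
```

View pics/c2.png

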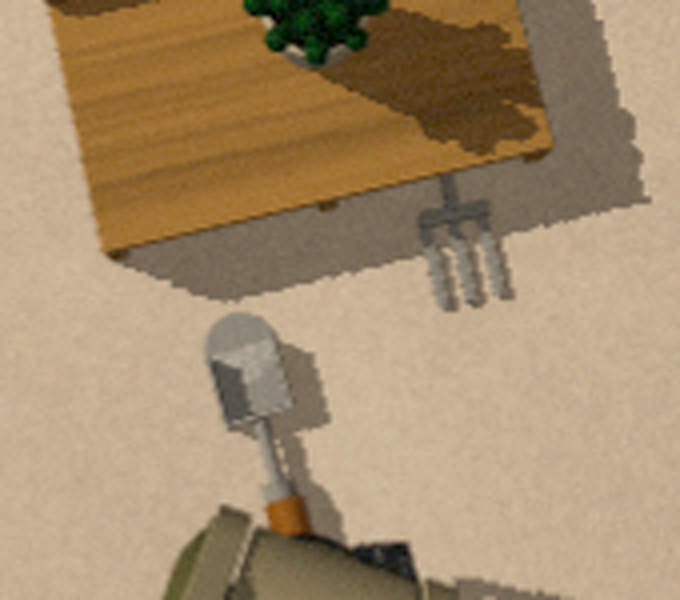

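The scoop is out in front of the stand. Its tip is at crop (240,313) and its shoulder at (257,420), with the fork unmoved. Now I'll let go and lift.

Call:
step_arm --increments '[[[0,0,0],[0,0,0],40],[[0,0,0],[0,0,0],70],[[0,0,0],[0,0,0],80],[[0,0,-3],[0,0,0],80],[[0,0,-7],[0,0,0],80],[[0,0,-10],[0,0,0],80],[[6,0,-12],[0,0,0],80],[[6,0,-12],[0,0,0],80]]'

```text
time_s: 5.08
eef_pos: [372.2, -33.3, 124.8]
ee_rot: [0.001, -0.147, 0.989, -0.0]
force: [0.2, -0.3, -0.5]
grip_width: 0.798
grip_force: 0.0
```

Run:
```python
from h import *
c=ctrl.capture("top"); np.savez("t2.npz",**c); x0,y0=185,140
cv2.imwrite("pics/c3.png",np.clip(cv2.resize(c["img"][y0:y0+150,x0:x0+170,::-1],None,fx=4,fy=4,interpolation=cv2.INTER_CUBIC)*1.6,0,255).astype(np.uint8))
f=lambda u,v:((u+.5)/4-.5+x0,(v+.5)/4-.5+y0)
tip,=onplane(c,[f(238,311)],1.5); sh,=onplane(c,[f(261,421)],13)
d=(tip-sh)[:2];print(tip,sh,np.linalg.norm(d),np.arctan2(d[1],d[0])); s=ctrl.sense();print(s["eef_pos"],s["joints"],s["grip_force"])
```

```text
[596.65071246  31.4993396    1.5       ] [526.67776627  14.10703694  13.        ] 72.10204845185027 0.24362058403256706
[373.48802337 -33.36778709 124.46041576] [-4.04500246e-01  1.15788208e-01  2.05784651e+00  7.01637102e-05
  9.66182427e-01 -2.27089243e+00] 0.0
```

View pics/c3.png

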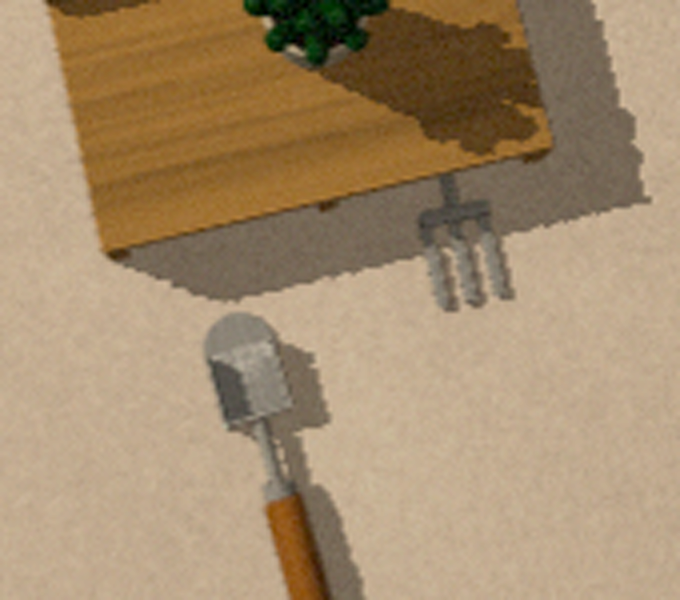

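The scoop lies flat and right way up, wholly in front and released. Its tip is at crop (238,311) and its ferrule at (282,495). I'll measure the axis from the handle mask.

Run:
```python
from h import *
c=dict(np.load("t2.npz")); hsv=cv2.cvtColor(c["img"],cv2.COLOR_RGB2HSV)
m=((hsv[:,:,1]>170)&(hsv[:,:,2]>40)); m[:255]=0; m[:,:245]=0; m[:,285:]=0
ys,xs=np.nonzero(m); P=onplane(c,np.c_[xs,ys],13)[:,:2]
mu=P.mean(0); w,V=np.linalg.eigh(np.cov(P.T)); a=V[:,1]*np.sign(V[0,1]); s=(P-mu)@a
print(len(P),np.sqrt(w),"handle c",mu,np.arctan2(a[1],a[0]),s.min(),s.max(), (ys.min(),ys.max()))
tip=np.array([596.7,31.5]); d=tip-mu; yaw=np.arctan2(d[1],d[0]); print("mu->tip",np.linalg.norm(d),yaw)
u=d/np.linalg.norm(d); g=tip-u*45; print("grasp",g)
go([*g,110],yaw+np.pi); go([*g,5],yaw+np.pi)
```

```text
261 [ 6.22453225 21.30723117] handle c [442.46306036 -12.07341898] 0.30863924251990377 -38.61654675037682 36.61468047220091 (np.int64(264), np.int64(295))
mu->tip 160.27375453230133 0.2753343520089386
grasp [553.39495418  19.26590802]
t 5.125 pos [373.5 -33.4 124.5] yaw -2.846 q [-0.4   0.12  2.06  0.    0.97 -2.27] grip 0.7982272206696258 0.0
shift [-18.74  -0.2    1.47] turn [-0.1  0.1  1.2]
t 5.125 pos [373.5 -33.4 124.5] yaw -2.846 q [-0.4   0.12  2.06  0.    0.97 -2.27] grip 0.7982272206696258 0.0
shift [-18.73  -0.19  11.97] turn [-0.1  0.1  1.2]
```

Call:
step_arm --increments '[[[-5,-0.1,0.5],[0,0,1],100],[[-10,-0.1,1],[0,0,1],100],[[-15,-0.2,1.5],[0,0,1],100],[[-18.7,-0.2,2],[0,0,1],100],[[-18.7,-0.2,2],[0,0,1],100],[[-18.7,-0.2,6],[0,0,1],100],[[-18.7,-0.2,10],[0,0,1],100],[[-18.7,-0.2,12.1],[0,0,1],100]]' --squeeze 50

```text
time_s: 6.12
eef_pos: [551.8, 19.9, 0.4]
ee_rot: [-0.002, -0.139, 0.99, 0.001]
force: [-0.5, 0.2, 0.6]
grip_width: 1.002
grip_force: 0.0
```

Call:
step_arm --increments '[[[0,0,0],[0,0,0],70],[[0,0,0],[0,0,0],40],[[0,0,0],[0,0,0],40],[[0,0,0],[0,0,0],40],[[0,0,0],[0,0,0],40]]'

```text
time_s: 6.75
eef_pos: [554.0, 19.6, 4.2]
ee_rot: [0.001, -0.139, 0.99, -0.0]
force: [-0.9, 0.3, 6.1]
grip_width: 0.523
grip_force: 52.3
```

Call:
step_arm --increments '[[[0,0,-1],[0,0,0],40],[[0,0,-3.5],[0,0,0],40],[[3,0,-3.5],[0,0,0],40],[[6,0,-3.5],[0,0,0],40],[[9,0,-3.5],[0,0,0],40],[[12,0,-3.5],[0,0,0],40],[[12,0,-3.5],[0,0,8],40],[[12,0,-3.5],[0,0,16],40]]'

```text
time_s: 7.75
eef_pos: [437.9, -13.6, 38.5]
ee_rot: [0.0, 0.002, 1.0, -0.0]
force: [-0.5, 0.2, -1.2]
grip_width: 0.52
grip_force: 51.5
```

Run:
```python
from h import *
go([450,-10,40],.254)
c=ctrl.capture("scene")
cv2.imwrite("pics/s4.png",np.clip(cv2.resize(c["img"][130:280,120:320,::-1],None,fx=4,fy=4,interpolation=cv2.INTER_CUBIC)*1.2,0,255).astype(np.uint8))
```

```text
t 7.75 pos [437.9 -13.6  38.5] yaw 3.137 q [-0.3   0.4   1.96  0.    0.77 -1.87] grip 0.5201418964548885 51.47269785404205
shift [-1.21  0.37 -0.15] turn [1.000e-01 0.000e+00 1.652e+02]
```

View pics/s4.png

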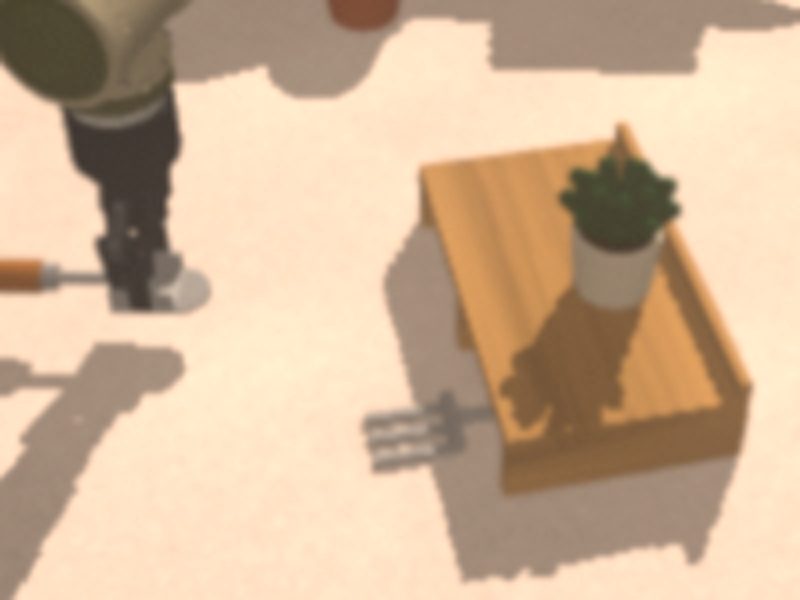

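The scoop is held level by the blade, clear of the bench, with its handle toward the robot. Now I'll turn it half round.

Call:
step_arm --increments '[[[0,0,0],[0,0,10],40],[[0,0,0],[0,0,20],40],[[0,0,0],[0,0,30],40],[[0,0,0],[0,0,40],40],[[0,0,0],[0,0,50],40],[[0,0,0],[0,0,60],40],[[0,0,0],[0,0,70],40],[[0,0,0],[0,0,80],40]]'

```text
time_s: 8.8
eef_pos: [438.0, -13.4, 38.3]
ee_rot: [0.0, 0.644, 0.765, 0.0]
force: [-0.3, -0.4, -1.5]
grip_width: 0.527
grip_force: 51.5
```

Call:
step_arm --increments '[[[0,0,0],[0,0,10],40],[[0,0,0],[0,0,20],40],[[0,0,0],[0,0,30],40],[[0,0,0],[0,0,40],40],[[0,0,0],[0,0,50],40],[[0,0,0],[0,0,60],40],[[0,0,0],[0,0,70],40],[[0,0,0],[0,0,80],40]]'

```text
time_s: 9.8
eef_pos: [437.9, -13.4, 38.2]
ee_rot: [0.0, 0.985, 0.172, 0.0]
force: [-0.2, 0.0, -0.6]
grip_width: 0.525
grip_force: 51.5
```

Run:
```python
from h import *
F=np.array([665.8,-25.0]);th=.254;X=np.array([np.cos(th),np.sin(th)]);Y=np.array([-X[1],X[0]])
s=ctrl.sense();L=(s["eef_pos"][:2]-F);print("stand x",L@X-85,"y",L@Y)
for sx in(-260,-130):
    p=F+X*(sx+85)+Y*70; print(p); go([*p,4.5],.254)
```

```text
stand x -302.68847607322743 y 68.50686499543572
[478.82543163  -1.21952939]
t 9.8 pos [437.9 -13.4  38.2] yaw 0.346 q [-0.3   0.4   1.96 -0.    0.77  0.93] grip 0.524630836648266 51.484978795051575
shift [4.26 0.24 3.37] turn [ 0.  -0.   5.3]
[604.65438907  31.44656113]
t 9.8 pos [437.9 -13.4  38.2] yaw 0.346 q [-0.3   0.4   1.96 -0.    0.77  0.93] grip 0.524630836648266 51.484978795051575
shift [17.21  1.44  3.37] turn [ 0.  -0.   5.3]
```

Call:
step_arm --increments '[[[1,0,0],[0,0,5.3],40],[[3,0.1,1],[0,0,5.3],40],[[4.3,0.25,2],[0,0,5.3],40],[[4.3,0.25,3],[0,0,5.3],40],[[4.3,0.25,3],[0,0,5.3],40],[[4.3,0.25,3],[0,0,5.3],40]]'

```text
time_s: 10.55
eef_pos: [478.9, -1.2, 8.1]
ee_rot: [0.0, 0.992, 0.128, -0.0]
force: [0.4, 0.0, -1.4]
grip_width: 0.522
grip_force: 51.4
```

Run:
```python
from h import *
go([604.7,31.4,4.5],.254)
c=ctrl.capture("top"); x0,y0=185,140
cv2.imwrite("pics/c5.png",np.clip(cv2.resize(c["img"][y0:y0+150,x0:x0+170,::-1],None,fx=4,fy=4,interpolation=cv2.INTER_CUBIC)*1.6,0,255).astype(np.uint8))
```

```text
t 10.55 pos [478.9  -1.2   8.1] yaw 0.257 q [-0.25  0.53  1.86 -0.    0.75  1.07] grip 0.5220610734441882 51.43272578716278
shift [13.    0.05  0.36] turn [0.  0.  0.2]
```

View pics/c5.png

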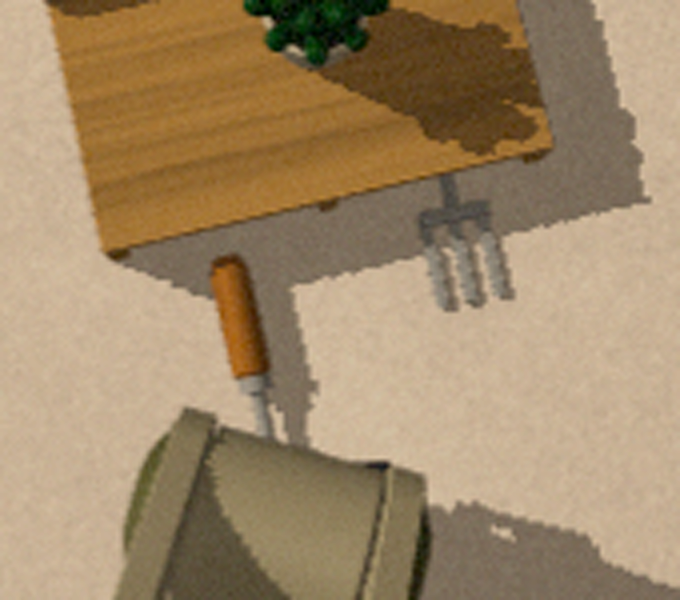

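The handle now points at the middle of the left bay. The butt is at crop (228,258), between the panel feet at (118,250) and (328,205), so I'll slide it in.

Call:
step_arm --increments '[[[2,0,0],[0,0,0],40],[[5,0,0],[0,0,0],40],[[8,0,0],[0,0,0],40],[[10.5,0,0],[0,0,0],40],[[12.5,0,0],[0,0,0],40],[[13,0,0],[0,0,0],40],[[13,0,0.3],[0,0,0],40],[[13,0,0.4],[0,0,0],40]]'

```text
time_s: 11.6
eef_pos: [604.3, 31.8, 4.2]
ee_rot: [-0.0, 0.992, 0.128, -0.0]
force: [-4.6, -0.1, 9.2]
grip_width: 0.521
grip_force: 52.6
```

Run:
```python
from h import *
go([604.7,31.4,4.2],.254); print(ctrl.sense()["force"])
c=ctrl.capture("top"); x0,y0=185,140
cv2.imwrite("pics/c6.png",np.clip(cv2.resize(c["img"][y0:y0+150,x0:x0+170,::-1],None,fx=4,fy=4,interpolation=cv2.INTER_CUBIC)*1.6,0,255).astype(np.uint8))
```

```text
t 11.6 pos [604.3  31.8   4.2] yaw 0.257 q [-0.14  0.74  1.46  0.    0.94  1.17] grip 0.5212613795288993 52.57281482219696
shift [ 0.03  0.05 -0.  ] turn [-0.   0.   0.2]
[-4.56540952 -0.13541526  9.24754497]
```

Call:
step_arm --increments '[[[0,0,0],[0,0,0],65],[[0,0,0],[0,0,0],85],[[0,0,0],[0,0,0],85],[[0,0,-3],[0,0,0],85],[[0,0,-7],[0,0,0],85],[[-5,0,-12],[0,0,0],85],[[-11,0,-15],[0,0,0],85],[[-16,0,-17],[0,0,0],85]]'

```text
time_s: 12.65
eef_pos: [452.0, -8.1, 173.4]
ee_rot: [0.0, 0.992, 0.128, 0.001]
force: [0.7, -1.5, 1.1]
grip_width: 0.849
grip_force: 0.0
```

Call:
step_arm --increments '[[[-4,0,0],[0,0,0],85],[[-8,0,0],[0,0,0],85],[[-8,0,0],[0,0,0],85]]'

```text
time_s: 13.02
eef_pos: [374.6, -28.3, 172.6]
ee_rot: [0.0, 0.992, 0.127, 0.0]
force: [-0.2, 0.8, 0.4]
grip_width: 0.854
grip_force: 0.0
```

Run:
```python
from h import *
s=ctrl.sense();print(s["eef_pos"],s["time_s"])
c=ctrl.capture("top");np.savez("t7.npz",**c); x0,y0=185,140
cv2.imwrite("pics/c7.png",np.clip(cv2.resize(c["img"][y0:y0+150,x0:x0+170,::-1],None,fx=4,fy=4,interpolation=cv2.INTER_CUBIC)*1.6,0,255).astype(np.uint8))
```

```text
[374.64361359 -28.32578491 172.59925684] 13.025
```

View pics/c7.png

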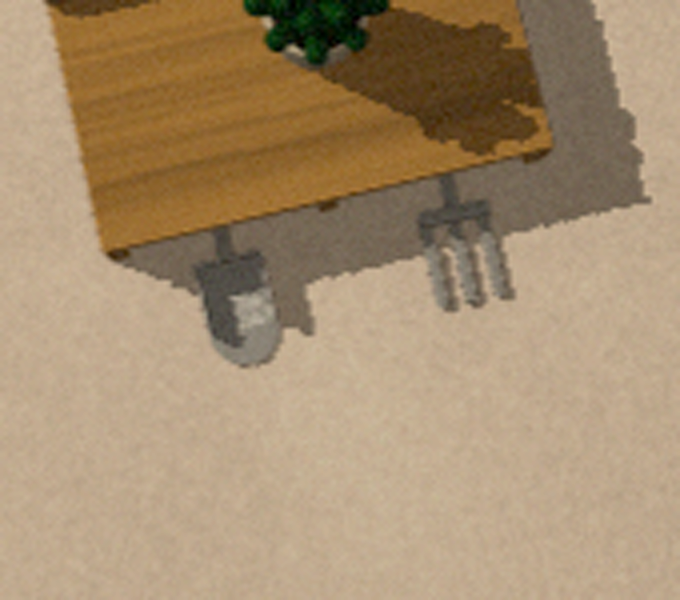

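The blade lies in the open, with its tip at crop (247,365) and its shoulder at (230,262). I'll check the tip's distance to the edge, which needs to be between 70 and 112 mm.

Run:
```python
from h import *
c=dict(np.load("t7.npz"));f=lambda u,v:((u+.5)/4-.5+185,(v+.5)/4-.5+140)
X=np.array([np.cos(.254),np.sin(.254),0]);Y=np.array([-X[1],X[0],0])
F=np.array([665.8,-25,0])
t,s=np.r_[onplane(c,[f(247,366)],1.5),onplane(c,[f(229,262)],20)]
d=t-s;print([((p-F)@X,(p-F)@Y) for p in (t,s)],np.arctan2(d@Y,d@X));
```

```text
[(np.float64(-88.7134786667361), np.float64(74.17172909705525)), (np.float64(-21.84055075507634), np.float64(70.34350609228017))] 3.0844088354865806
```

```bash
python3 -c "
from rig import ctrl
print(ctrl.finish_job())"
```

```text
the job is handed in; nothing more can be done
None
```

The scoop was laid out in front of the stand and let go, then slid back into its own bay handle-first. By my last measurement its shoulder is about 20 mm in front of the stand's edge and its ferrule about 23 mm behind it. The fork and the plant on the stand looked unmoved, I didn't re-check the other plant or the pot, and the job is handed in with no verdict returned.

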